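# Lock the game rack to the shelf

## Robot

A 6-joint arm with a two-finger parallel gripper is mounted at the origin on the work surface. World frame = base frame: x ahead of the robot, y to its left, z up, the work surface at z = 0. Lengths are in m, angles in rad, forces in N, time in s.
With the tool pointing down it reaches from about 0.4 to 0.825 m from the base axis. Payload 7 kg.
Tool frame: the origin (TCP) lies at the very end of the fingers, on their centre line; the grasp point (between the pads) lies arm.hold_point_z behind it (arm.hold_point_z is the distance from the TCP to the grasp point, in m); z points along the fingers, y is the line along which they close (so a half turn about z gives the same grasp; the last joint's range is limited). The gripper opens to 88 mm and grips with 3 to 60 N. Pads are 19 mm wide; open, the fingers measure 130 mm over their backs; the gripper's body (78 mm by 193 mm) begins 47 mm behind the grasp point.
Start: joints at [0.288, 0.359, 0.012, 0, -1.224, -0.288], TCP at [0.675, -0, 0.227] pointing down, gripper open.
Joint ranges: [-3.07, 3.07], [-1.43, 2.12], [-1.02, 1.25], [-3.03, 1.67], [-3.05, -0], [-3.03, 3.03]. Speed limits (rad/s): [2.39, 2.39, 3.01, 3.14, 3.14, 3.14].

## Interface

Orientations are given as [roll, pitch, yaw] about the fixed x, y, z axes, in that order (R = Rz(yaw) Ry(pitch) Rx(roll)).
In Python, from station import arm gives the robot as it stands.
- The arm moves only by the shell command python3 nudge.py 'ROWS' [FORCE]. ROWS is a JSON list of rows, 1 to 20 of them, each an object with the fields jaw (the finger opening in m), dx, dy, dz (the shift in parts of the range, where 1.0 means 750 mm), turn (a turn about the tool's z in normalised numbers (1 is 2 pi rad)); a field left out counts as zero (the opening has to be given); each row is the pose to reach, as a shift and turn from the pose commanded when the command began, along the tool's axes at that moment; what a row does not reach only later rows make up. A row lasts 1/12 s, in which the tool goes at most 0.0417 m and 0.125 rad, less where a joint would pass 70% of its speed; a pose out of reach is approached as far as the arm can. The fingers move at their own pace and stop on an object; FORCE is the grip in N (left out, the last holds). Time passes only in rows, so rows that do not move let the fingers close. It prints the time, the measured TCP pose, the force, the opening and the grip force at its end. Shift and turn numbers lie between -1 and 1, and a call with a number outside is refused. Input that does not fit is refused with a message, and nothing moves.
- arm.get_state(): the state, without advancing time (a new reading comes with each control period).
- arm.grab_frame(name): name is "scene" or "side" or "wrist"; returns the picture (480x640x3 uint8, red, green, blue); there is no depth.
- arm.camera_params(name): a dict with "fx", "fy", "cx", "cy" (pixels), "T" (4x4, takes a point from camera to world coordinates); the wrist camera has in their place "hand_eye" (4x4, takes a point from camera to tool coordinates, whose origin is the TCP and whose axes are the flange's). Camera axes: x right, y down, z forward; pixel columns grow to the right and rows downward; lengths in m; the calibration is good to about 2 mm. A picture is of the moment at which its call begins: read the wrist's pose just before it. camera_params takes no time and is no camera call.
- arm.job_done(): hands the job in; it is judged then, once.
The state is a dict: "t": time; "q": joint angles; "qd": joint speeds; "joint_efforts": joint torques, N m; "eef_pos": TCP position; "ee_rot": TCP orientation; "force": force on the tool from outside, world axes, zero at the start; "moment": the same for the moment, N m; "width": finger opening in m; "gripper_force": force on a finger pad.
Only numpy, scipy, OpenCV 4.12 (cv2) and the standard library are available. Lean on these libraries where they do the work, as an engineer would, in place of code of your own. Each camera call takes 0.05 s, during which the arm holds its last target. There are 200 camera calls.

## Task

Lock down the rack that holds the four game cases: push its linch pin fully home through the hole in the lock post, and only then flip the sprung ring on the pin over the post, so that it snaps all the way down over the pin's end. Do not touch the empty rack or its lock, and leave everything released.

Things in the scene. Friction and masses are not known exactly. Their poses are not given: they have to be found in the camera images.
- case_rack: Fixed grey slotted rack with four game cases (178 mm high, at y +84 to +166, x -57 to +52 mm), base 150 x 210 x 8 mm (y -35 to +175). Origin: on the shelf under the centre of its steel lock post (dia 20, top 66 mm up, cross hole along x at 50 mm). x = pin's pushing direction, away from the robot, yaw within 0.3 rad; y left; z up.
- lock_pin (a joint): Steel linch pin sliding along case_rack x, axis 50 mm up, in m: 0 out, 0.026 home at its stop; starts 0 to 0.008 with its tip in the hole; stays where left; about 3 N to push. Shaft dia 10. Knob on the robot side, dia 24, 14 mm long; its flat outer face, the one to push, is at case_rack x = -86 mm + joint (-60 home; the tip then stands 10 mm beyond the post).
- lock_ring (a joint): Wire loop hinged on the pin, rad. Hinge along case_rack y, 50 mm up, at x = -44 mm + lock_pin (-18 home). 5 mm wire, 39 mm wide, reaches 45 mm. 0 open: stands up leaning 15 deg to the knob (top 94 mm up, 11 mm knobward of hinge); 0.26 upright; 1.833 closed: level round the post, beyond the pin tip. Over-centre spring: opens below about 0.6, snaps shut above; about 1 N at its top.
- empty_rack: Bystander, not to be touched: the same fixed grey rack with the same post, pin and ring, but no cases in its slots (rack 68 mm high). Base 150 x 210 x 8 mm (y -35 to +175 mm); rack at y +84 to +166 mm. Origin on the shelf under its lock post (x along its pin, away from the robot; y left; z up). It may stand left or right of case_rack.

How it is judged:
On the way, in this order (a step that is already met when the one before it is completed fails the run):
1. the lock pin is pushed home while its ring is still open (value of joint lock_pin above 0.02 m and value of joint lock_ring below 0.6 rad), for 0.2 s.
2. the ring is flipped down over the pin's end (value of joint lock_pin above 0.02 m and value of joint lock_ring above 1.6 rad), for 0.2 s.
At the end, for the whole second after the job is handed in: The case rack's pin is home (joint above 0.020 m, within 6 mm of its stop) and its ring lies closed and still over the pin's end (above 1.6 rad, within about 13 degrees of its stop, below 0.1 rad/s) (all of step 2 and velocity of joint lock_ring below 0.1 rad/s); the robot touches nothing.
It fails at once if the empty rack or its lock is touched (more than 1 N) (contact force between empty_rack and the fingers above 1 N or contact force between empty_rack and the arm above 1 N).
It also fails if it takes over 35 s, if anything falls off the work surface, if the arm or the gripper's body presses on something with over 40 N, if the wrist force passes 120 N, or if a joint passes its speed limit or range.

## Working session

There is one attempt and no reset: what is moved stays moved. The work goes in short steps, Python scripts to look and compute and a shell command to move; the robot and the scene stay as the last step left them, time stands still between calls to the robot, and variables do not carry over. Pictures are saved under pics/ and viewed, at most 10 in all, crops included, and the job is handed in when it is done.

```bash
ls; mkdir -p pics
python3 - <<'E'
from station import arm
import cv2,numpy as np
for n in ("scene","side"):
    p=arm.camera_params(n);print(n,{k:(np.round(v,4).tolist()) for k,v in p.items()})
    cv2.imwrite(f"pics/{n}0.png",arm.grab_frame(n)[:,:,::-1])
s=arm.get_state();print(s)
print(arm.camera_params("wrist"),arm.hold_point_z)
E
```

```text
nudge.py
pics
station.py
scene {'fx': 496.1683, 'fy': 496.1683, 'cx': 319.2919, 'cy': 254.5222, 'T': [[-0.705, 0.4834, -0.519, 0.9524], [0.7091, 0.4909, -0.5061, 0.3251], [0.0102, -0.7248, -0.6889, 0.6019], [0.0, 0.0, 0.0, 1.0]]}
side {'fx': 584.9079, 'fy': 584.9079, 'cx': 310.8802, 'cy': 242.3114, 'T': [[0.8278, -0.3858, 0.4073, 0.176], [-0.5606, -0.5407, 0.6272, -0.6424], [-0.0218, -0.7476, -0.6638, 0.647], [0.0, 0.0, 0.0, 1.0]]}
{'t': 0.1, 'q': array([ 2.88116792e-01,  3.59324724e-01,  1.11408300e-02, -2.80311415e-04,
       -1.22413445e+00, -2.88111733e-01]), 'qd': array([ 0.00210697, -0.00070893,  0.00065428,  0.00070864,  0.00183171,
        0.00175216]), 'joint_efforts': array([-1.42273191e-03, -5.84165347e+01,  2.93752134e+01,  7.01551259e+00,
        1.01412315e-02, -6.66964229e-05]), 'eef_pos': array([ 6.74548485e-01, -3.05594489e-05,  2.25711164e-01]), 'ee_rot': array([ 3.14005849e+00, -1.79843676e-04, -1.57088657e+00]), 'force': array([ 1.02963684,  0.05044449, -0.20448479]), 'moment': array([-0.00836342, -0.03970586,  0.00672089]), 'gripper_force': 0.0, 'width': 0.08797974918106935}
{'fx': 336.7035594745529, 'fy': 336.7035594745529, 'cx': 320.0641069579371, 'cy': 239.52118003297585, 'hand_eye': array([[-8.98251495e-04, -9.68839456e-01, -2.47687913e-01,
         6.77535643e-02],
       [ 9.99999596e-01, -8.63129118e-04, -2.50386006e-04,
         4.64891631e-04],
       [ 2.87971918e-05, -2.47688038e-01,  9.68839840e-01,
        -1.57337043e-01],
       [ 0.00000000e+00,  0.00000000e+00,  0.00000000e+00,
         1.00000000e+00]])} 0.0188
```

View pics/scene0.png

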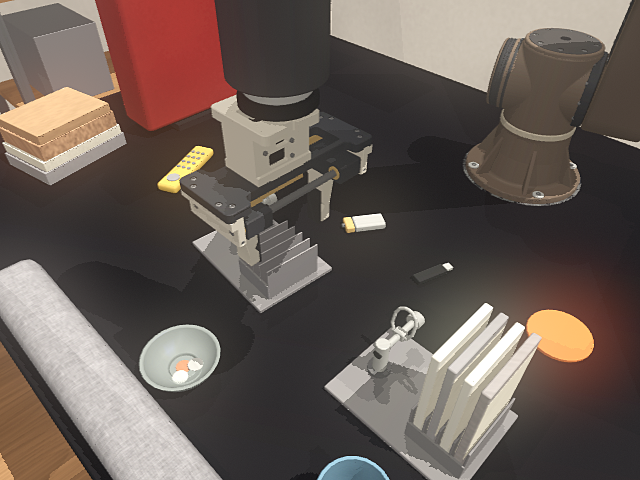

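View pics/side0.png

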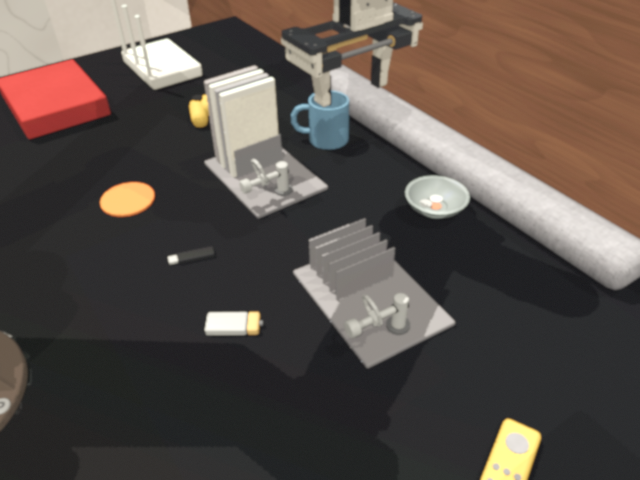

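The case rack is on the left (+y): scene has its post near (382,350), its knob near (417,321) and its ring near (404,320). Side has the post near (282,175) and the knob near (246,185). The empty rack is in front, under the gripper. I'll enlarge both lock views.

Run:
```python
import cv2,numpy as np
a=cv2.imread("pics/scene0.png")[290:400,320:440];b=cv2.imread("pics/side0.png")[140:220,200:330]
a=cv2.resize(a,(400,367),interpolation=3);b=cv2.resize(b,(400,246),interpolation=3)
a=cv2.copyMakeBorder(a,0,0,0,0,0);b=cv2.copyMakeBorder(b,0,121,0,0,0)
cv2.imwrite("pics/crop0.png",cv2.resize(np.hstack([a,b]),None,fx=1,fy=1))
```

```text
(no output)
```

View pics/crop0.png

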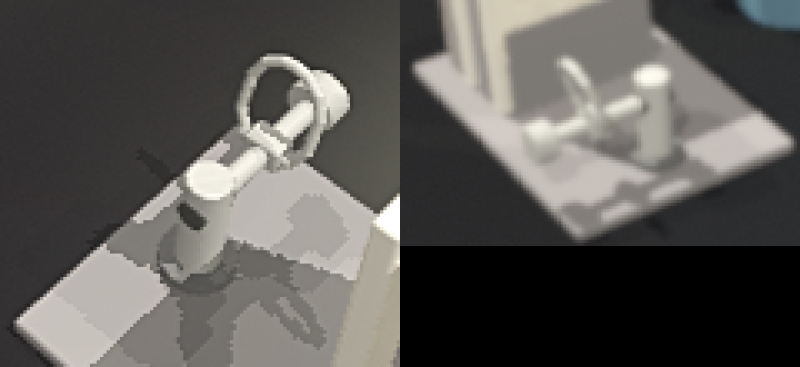

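```bash
cat > h.py <<'E'
from station import arm
import numpy as np
def ray(n,uv,T=None):
    p=arm.camera_params(n); T=p["T"] if T is None else T
    d=np.array([(uv[0]-p["cx"])/p["fx"],(uv[1]-p["cy"])/p["fy"],1])
    return T[:3,3],T[:3,:3]@d
def plane(n,uv,z,T=None):
    o,d=ray(n,uv,T); return o+d*(z-o[2])/d[2]
def tri(a,b):
    o,d=ray("scene",a);e,f=ray("side",b)
    s=np.linalg.lstsq(np.c_[d,-f],e-o,rcond=None)[0]
    P=o+d*s[0];Q=e+f*s[1];return (P+Q)/2,np.linalg.norm(P-Q)
E
python3 - <<'E'
from h import *
np.set_printoptions(precision=4,suppress=True)
print("post",tri((382.7,344.3),(281.9,164.4)),plane("scene",(382.7,344.3),.066),plane("side",(281.9,164.4),.066))
print("knob",tri((420.5,320),(244.5,185.5)))
print("ringtop",tri((402.5,307),(254.3,160)))
A=[plane("scene",u,.008) for u in((325.4,386.6),(392,328.4))]
B=[plane("side",u,.008) for u in((327.7,187),(259.5,218),(204.9,161))]
for P in A+B: print(P)
for p,q in((A[1],A[0]),(B[1],B[0]),(B[1],B[2])):
    d=(q-p);print(np.linalg.norm(d),np.arctan2(d[1],d[0]))
E
```

```text
post (array([0.609 , 0.1105, 0.0635]), np.float64(0.0007854421390275338)) [0.611  0.1113 0.066 ] [0.6069 0.1077 0.066 ]
knob (array([0.5312, 0.1146, 0.0491]), np.float64(0.004072582600816858))
ringtop (array([0.5577, 0.1047, 0.0942]), np.float64(0.01046932112998884))
[0.6836 0.0781 0.008 ]
[0.5414 0.0794 0.008 ]
[0.6792 0.0703 0.008 ]
[0.5312 0.0656 0.008 ]
[0.5334 0.2817 0.008 ]
0.14220314914077403 -0.00880764166827186
0.14814034076520163 0.03181563326928966
0.21607908215135582 1.5604932089132526
```

Post is at (0.609, 0.110), yaw is about 0, and the knob face is near x=0.531, so the joint is near 8 mm. All of this fits the given sizes. Next I'll hover on the robot side of the knob with the fingers closed.

Careful with the scale: shifts go in shares of 750 mm and turns go in shares of 2 pi rad. That gives: 0.205 m is 0.2733, -0.11 m is -0.1467.

```bash
python3 nudge.py '[{"jaw":0, "dx":-0.1467, "dy":0.2733}, {"jaw":0, "dx":-0.1467, "dy":0.2733}, {"jaw":0, "dx":-0.1467, "dy":0.2733}, {"jaw":0, "dx":-0.1467, "dy":0.2733}, {"jaw":0, "dx":-0.1467, "dy":0.2733}, {"jaw":0, "dx":-0.1467, "dy":0.2733}, {"jaw":0, "dx":-0.1467, "dy":0.2733}, {"jaw":0, "dx":-0.1467, "dy":0.2733}, {"jaw":0, "dx":-0.1467, "dy":0.2733}]' 20
python3 - <<'E'
from h import *
import cv2
s=arm.get_state();print(s["eef_pos"],s["ee_rot"],s["width"],s["t"])
cv2.imwrite("pics/w1.png",arm.grab_frame("wrist")[:,:,::-1])
E
```

```text
t: 0.85
eef_pos: [0.4703, 0.1102, 0.2267]
ee_rot: [-3.141, 0.0, -1.57]
force: [1.2, 0.9, -0.8]
width: 0.0328
gripper_force: 0.0
[0.47026917 0.11015772 0.22674483] [-3.14111387e+00  1.80307164e-04 -1.57002363e+00] 0.0328300474227629 0.85
```

View pics/w1.png

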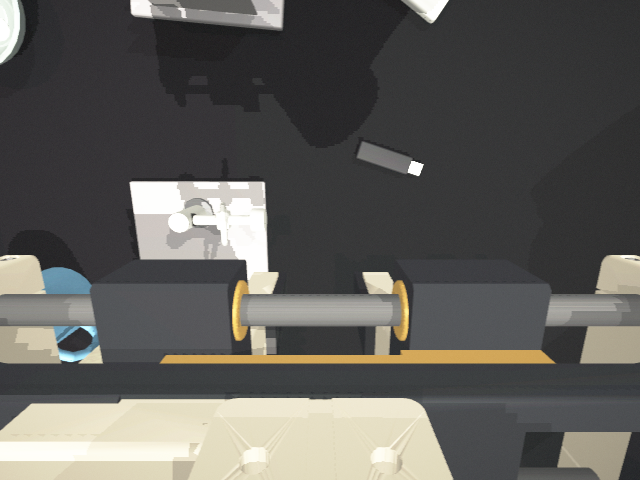

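The wrist view shows the post top at about (180,222), the ring seen edge-on at about (224,225), and the base edge from (131,182) to (265,181).

Run:
```python
from h import *
import cv2
from scipy.spatial.transform import Rotation as R
np.set_printoptions(precision=4,suppress=True)
s=arm.get_state();F=np.eye(4);F[:3,:3]=R.from_euler("xyz",s["ee_rot"]).as_matrix();F[:3,3]=s["eef_pos"]
T=F@arm.camera_params("wrist")["hand_eye"]
for n,u,z in(("post",(180,222),.066),("ringtop",(224,222),.094),("knobside",(266,221),.05),("e1",(131,182),.008),("e2",(265,181),.008)):print(n,plane("wrist",u,z,T))
cv2.imwrite("pics/w1c.png",cv2.resize(cv2.imread("pics/w1.png")[170:270,120:280],None,fx=5,fy=5,interpolation=2))
```

```text
post [0.6048 0.1059 0.066 ]
ringtop [0.5544 0.1003 0.094 ]
knobside [0.5247 0.1081 0.05  ]
e1 [0.6788 0.0725 0.008 ]
e2 [0.5308 0.0715 0.008 ]
```

View pics/w1c.png

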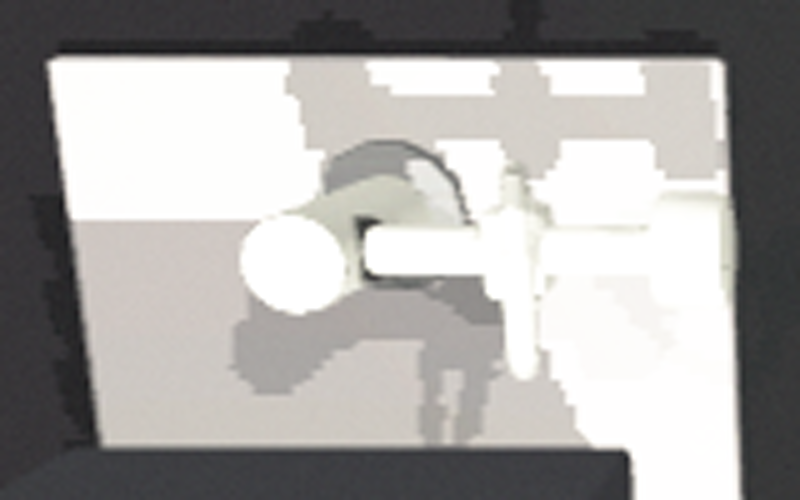

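Refined: post (0.606, 0.108), knob face x about 0.5245, yaw about 0. Descending in front of the knob.

Scaled: 0.185 m is 0.2467, 0.002 m is 0.0027.

```bash
python3 nudge.py '[{"jaw":0, "dx":0.0027, "dz":0.1333}, {"jaw":0, "dx":0.0027, "dz":0.1333}, {"jaw":0, "dx":0.0027, "dz":0.1333}, {"jaw":0, "dx":0.0027, "dz":0.2467}, {"jaw":0, "dx":0.0027, "dz":0.2467}, {"jaw":0, "dx":0.0027, "dz":0.2467}, {"jaw":0, "dx":0.0027, "dz":0.2467}, {"jaw":0, "dx":0.0027, "dz":0.2467}]'
python3 nudge.py '[{"jaw":0, "dy":-0.0133}, {"jaw":0, "dy":-0.0267}, {"jaw":0, "dy":-0.0333}, {"jaw":0, "dy":-0.04}, {"jaw":0, "dy":-0.04}]'
python3 - <<'E'
from h import *
import cv2
a=arm.grab_frame("scene")[:,:,::-1];b=arm.grab_frame("side")[:,:,::-1]
a=cv2.resize(a[250:400,300:460],(400,375));b=cv2.resize(b[120:270,160:320],(400,375))
cv2.imwrite("pics/c2.png",np.hstack([a,b]))
E
```

```text
t: 1.57
eef_pos: [0.4713, 0.108, 0.0426]
ee_rot: [-3.141, -0.0, -1.571]
force: [0.8, -0.7, 1.2]
width: 0.0005
gripper_force: 0.0
t: 1.98
eef_pos: [0.5016, 0.1083, 0.0424]
ee_rot: [-3.14, 0.001, -1.571]
force: [-0.4, -0.3, 0.1]
width: 0.0004
gripper_force: 0.0
```

View pics/c2.png

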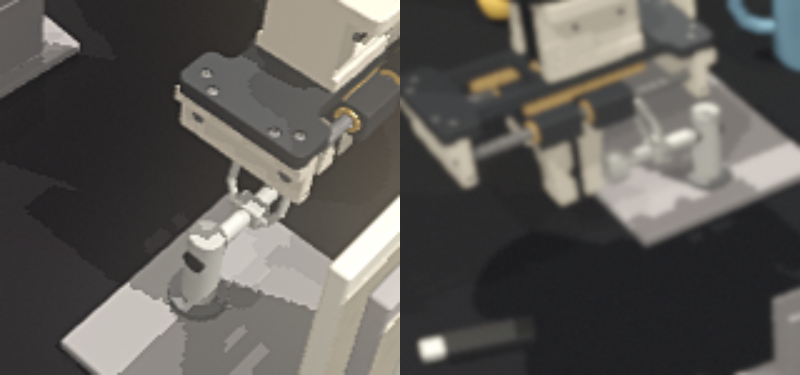

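The fingers are just short of the knob (a few mm gap), and the gripper body clears the ring. Now a slow push, watching the force.

Scaled: -0.01 m is -0.0133, -0.005 m is -0.0067.

```bash
python3 nudge.py '[{"jaw":0, "dy":-0.0067}, {"jaw":0, "dy":-0.0133}, {"jaw":0, "dy":-0.0133}]'|grep -E "eef|force|t:"; python3 nudge.py '[{"jaw":0, "dy":-0.0053}, {"jaw":0, "dy":-0.0107}, {"jaw":0, "dy":-0.0107}]'|grep -E "eef|force"
```

```text
t: 2.33
eef_pos: [0.5105, 0.108, 0.0415]
ee_rot: [3.141, -0.0, -1.571]
force: [-0.3, 0.5, -0.4]
gripper_force: 0.0
eef_pos: [0.5184, 0.1079, 0.0414]
force: [-0.9, 0.0, -0.4]
gripper_force: 0.4
```

Scaled: -0.006 m is -0.008, -0.003 m is -0.004.

```bash
for i in 1; do python3 nudge.py '[{"jaw":0, "dy":-0.004}, {"jaw":0, "dy":-0.008}, {"jaw":0, "dy":-0.008}]'|grep -E "eef_pos|force"; done; python3 nudge.py '[{"jaw":0, "dy":-0.004}, {"jaw":0, "dy":-0.008}, {"jaw":0, "dy":-0.008}]'|grep -E "eef_pos|force|width"
python3 - <<'E'
from h import *
import cv2
a=arm.grab_frame("scene")[:,:,::-1];b=arm.grab_frame("side")[:,:,::-1]
a=cv2.resize(a[250:400,300:460],(400,375));b=cv2.resize(b[120:240,200:328],(400,375))
cv2.imwrite("pics/c3.png",np.hstack([a,b]))
E
```

```text
eef_pos: [0.5244, 0.1079, 0.0415]
force: [-1.3, -0.6, 0.1]
gripper_force: 0.5
eef_pos: [0.5304, 0.1079, 0.0415]
force: [-1.4, 0.8, 0.5]
width: 0.0005
gripper_force: 0.5
```

View pics/c3.png

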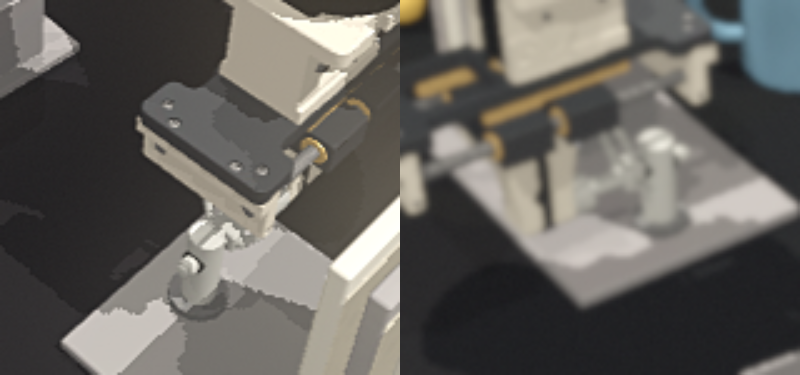

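The pin tip now shows beyond the post (scene crop at 190,265) and the ring is still standing. I'll keep pushing to the stop.

Scaled: -0.004 m is -0.0053, -0.003 m is -0.004.

```bash
python3 nudge.py '[{"jaw":0, "dy":-0.004}, {"jaw":0, "dy":-0.0053}, {"jaw":0, "dy":-0.0053}]'|grep -E "eef_pos|force"; python3 nudge.py '[{"jaw":0, "dy":-0.004}, {"jaw":0, "dy":-0.004}]'|grep -E "eef_pos|force"; python3 nudge.py '[{"jaw":0, "dy":-0.004}, {"jaw":0, "dy":-0.004}]'|grep -E "eef_pos|force|t:"
```

```text
eef_pos: [0.5319, 0.1077, 0.0413]
force: [-10.7, 3.3, 5.4]
gripper_force: 5.8
eef_pos: [0.5319, 0.1073, 0.0409]
force: [-22.4, 7.7, 14.4]
gripper_force: 12.2
t: 3.77
eef_pos: [0.532, 0.107, 0.0407]
ee_rot: [3.128, -0.003, -1.572]
force: [-35.0, 12.5, 23.2]
gripper_force: 18.6
```

The stop is reached: force rises at a finger front of about 0.545, which is the expected home. Backing off, raising to ring-top height, and approaching the ring.

Scaled: 0.045 m is 0.06, -0.04 m is -0.0533.

```bash
python3 nudge.py '[{"jaw":0, "dy":0.0267}, {"jaw":0, "dy":0.06}, {"jaw":0, "dy":0.06, "dz":-0.0533}, {"jaw":0, "dy":0.06, "dz":-0.0533}, {"jaw":0, "dy":0.06, "dz":-0.0533}]'|grep -E "eef_pos|force"
python3 - <<'E'
from h import *
import cv2
a=arm.grab_frame("scene")[:,:,::-1];b=arm.grab_frame("side")[:,:,::-1]
a=cv2.resize(a[250:400,300:460],(400,375));b=cv2.resize(b[120:240,200:328],(400,375))
cv2.imwrite("pics/c4.png",np.hstack([a,b]))
E
```

```text
eef_pos: [0.4967, 0.1091, 0.0839]
force: [-0.1, 0.0, -0.9]
gripper_force: 0.0
```

View pics/c4.png

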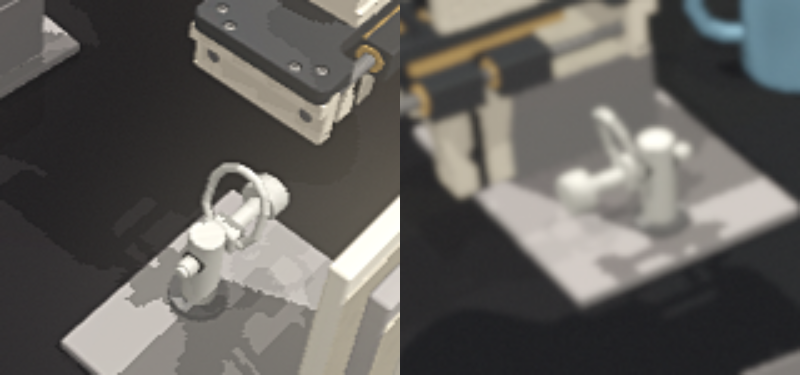

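The pin is home, with its tip out of the post, and the ring is open. Now flipping the ring.

Scaled: -0.11 m is -0.1467, -0.09 m is -0.12.

```bash
python3 nudge.py '[{"jaw":0, "dy":-0.04, "dz":0.004}, {"jaw":0, "dy":-0.0773, "dz":0.004}, {"jaw":0, "dy":-0.0933, "dz":0.004}, {"jaw":0, "dy":-0.1067, "dz":0.004}, {"jaw":0, "dy":-0.12, "dz":0.004}, {"jaw":0, "dy":-0.1333, "dz":0.004}, {"jaw":0, "dy":-0.1467, "dz":0.004}, {"jaw":0, "dy":-0.1467, "dz":0.004}]'|grep -E "eef_pos|force"
python3 nudge.py '[{"jaw":0, "dy":0.0133, "dz":-0.04}, {"jaw":0, "dy":0.0533, "dz":-0.08}, {"jaw":0, "dy":0.0933, "dz":-0.12}, {"jaw":0, "dy":0.1333, "dz":-0.16}, {"jaw":0, "dy":0.1733, "dz":-0.16}, {"jaw":0, "dy":0.1733, "dz":-0.16}, {"jaw":0, "dy":0.1733, "dz":-0.16}]'|grep -E "eef_pos|force|t:"
python3 - <<'E'
from h import *
import cv2
a=arm.grab_frame("scene")[:,:,::-1];b=arm.grab_frame("side")[:,:,::-1]
a=cv2.resize(a[250:400,300:460],(400,375));b=cv2.resize(b[120:240,200:328],(400,375))
cv2.imwrite("pics/c5.png",np.hstack([a,b]))
E
```

```text
eef_pos: [0.6069, 0.1081, 0.0785]
force: [0.7, 1.1, 0.5]
gripper_force: 0.0
t: 5.53
eef_pos: [0.474, 0.1082, 0.2002]
ee_rot: [-3.139, 0.002, -1.569]
force: [0.7, -0.3, -0.3]
gripper_force: 0.0
```

View pics/c5.png

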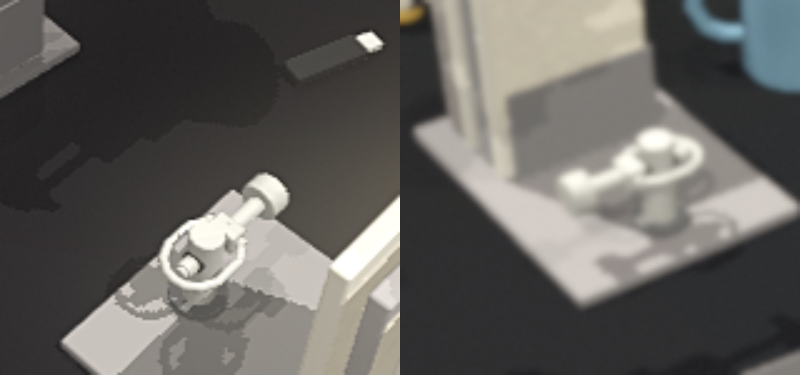

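The ring now lies round the post and beyond the pin tip. Its far end is at about (379,364) in scene and (296,170) in side. I'll check its height.

Run:
```python
from h import *
import cv2
print(tri((378,363.5),(295.5,169.5)))
p=arm.camera_params
for z in(.05,.07):
  for n in("scene","side"):
    c=p(n);q=np.linalg.inv(c["T"])@[.631,.108,z,1];print(z,n,c["fx"]*q[0]/q[2]+c["cx"],c["fy"]*q[1]/q[2]+c["cy"])
```

```text
(array([0.63097247, 0.11420191, 0.0435027 ]), np.float64(0.013275485260706796))
0.05 scene 369.89878946949955 358.834248172396
0.05 side 293.63493048376455 167.31479888780314
0.07 scene 371.140038079996 349.8842696677248
0.07 side 293.1694885880774 157.94006682785417
```

The predicted level positions (scene 370,359; side 294,167) fall on the wire in both views, so the ring is fully closed. Handing in.

```bash
python3 -c "
from station import arm
print(arm.job_done())"
```

```text
the job is handed in; nothing more can be done
None
```

I pushed the case rack's pin fully home, then flipped its ring, which snapped down level over the pin's end. The arm is withdrawn clear, the empty rack was not approached, and the job is handed in at about 5.5 s; no verdict was returned.

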